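# Fit the upper guide arm and thread the stirrer shaft through both bushes

### The job

Get the stirrer shaft ready for mounting: fit the loose blue guide arm fully down onto the square post of the stand with its white bush directly over the stand's own white bush, and let go of it. Then take the shaft with the red head out of the rack, thread it straight down through the upper bush and on through the lower one, and finish still holding it by its head, upright and still, its tip showing below the lower bush but hanging clear of the base plate. Leave the other two shafts in the rack and do not disturb the other things on the bench.

Things in the scene. Friction and masses are not known exactly. Their poses are not given: they have to be found in the camera images.
- stand: Fixed stand (sizes in mm). Origin: on the post's axis at the bench surface; z up, x from the post to its bush. Grey base plate 12 thick, x -42 to 113, 90 wide. Aluminium column 46 square up to a flat shoulder at z = 105. A bracket holds the lower white bush at x = 75, z 55 to 75; the space under it, down to the plate (z = 12), is free for the shaft's tip.
- post_top (a point): Centre of the top of the stand's steel square post, 155 above the bench. The post is 28 wide, sides along the stand's x and y, from the shoulder (z = 105) to z = 155, its last 10 tapering to 20.
- lower_bush (a point): Centre of the lower bush's mouth, on the bush's axis at its top, 75 above the bench. Bore 17 in diameter, flared to about 26 at the mouth, 20 long (axis vertical, open at both ends).
- guide: Loose blue guide arm, about 150 g, lying flat, right way up. Origin: centre of its square bore, at the underside; x along the arm to its bush, z up. Collar 46 x 46 x 30 high, through bore 29.5 square, sides along x and y. Seated, its origin is 105 above the bench; play about 0.75 each way and 3 degrees; nothing clamps it. It fits four ways round: only x along the stand's x aligns the bushes.
- guide_bar (a point): Centre of the guide arm's bar, 40 from the bore's centre along the guide's x, 15 above its underside. The straight bar joins collar and bush: 14 wide (guide's y), 30 high, free to grip from x = 24 to 57; the bush is at x = 75.
- upper_bush (a point): Centre of the guide arm's bush mouth, on the axis, at the top of the arm (30 above the guide's underside). Bore 17 in diameter, flared to about 26 at the mouth, 30 long, outside 27 in diameter (36 at the mouth).
- rack: Fixed grey rack. Origin: centre of its underside; three holes 16 in diameter in a plate 10 thick whose top is 140 above the bench, at y = -65, 0 and +65 of its own frame. The three shafts hang upright in it, head resting on the plate, in any order.
- shaft: The stirrer shaft to use: steel rod 12 in diameter with a red square head. Origin: the tip (lower end) on the axis; z points up to the head. The rod is 130 long with a rounded tip; the head is 20 by 20 (sides along x and y) from z = 130 to 170. About 160 g. Hanging in the rack its tip is 10 above the bench and its head spans 140 to 180 above the bench.
- shaft_black: Bystander: same shaft shape, black head, in the rack. Origin at its tip.
- shaft_white: Bystander: same shaft shape, white head and white rod, in the rack. Origin at its tip.
- beaker: Bystander: glass beaker 70 in diameter, 90 high. Origin under its centre.
- flask: Bystander: amber volumetric flask 68 in diameter, 123 high. Origin under its centre.
- wash_bottle: Bystander: white wash bottle with red cap and spout, 66 in diameter, 175 high, the spout reaching 53 out to its own +x. Origin under its centre.
- dish: Bystander: shallow glass dish 90 in diameter, 12 high. Origin under its centre.
- jar: Bystander: amber jar with blue lid, 56 in diameter, 60 high. Origin under its centre.
Mind the look-alikes: they are no part of the job. What is meant by the shaft is not yellow, and is the larger of those in its own colour. There is more than one size of the guide; the one meant has the size given above.

How it is judged:
On the way, in this order (a step that is already met when the one before it is completed fails the run):
1. the guide arm sits fully down on the square post, its bush over the stand's bush, and is let go (z of guide in the frame of stand between 0.101 and 0.109 m and horizontal distance between guide and stand below 0.004 m and angle between guide's own z axis and vertical below 0.06 rad and horizontal distance between upper_bush and lower_bush below 0.008 m and contact force between the fingers and guide below 0.2 N), for 0.2 s.
2. the red-headed shaft's tip has entered the upper bush (z of guide in the frame of stand between 0.101 and 0.109 m and horizontal distance between guide and stand below 0.004 m and angle between guide's own z axis and vertical below 0.06 rad and horizontal distance between upper_bush and lower_bush below 0.008 m and z of shaft in the frame of upper_bush below -0.01 m and horizontal distance between shaft and upper_bush below 0.009 m and angle between shaft's own z axis and vertical below 0.15 rad), for 0.1 s.
At the end, for the whole second after the job is handed in: Arm seated within 4 mm and 0.06 rad, bushes in line within 8 mm, arm not touched; red-headed shaft gripped, still (under 0.03 m/s), upright within 0.1 rad, tip within 4.5 mm of the lower bush's axis and 15 to 52 mm above the bench, so through both bushes and clear of the base (z of guide in the frame of stand between 0.101 and 0.109 m and horizontal distance between guide and stand below 0.004 m and angle between guide's own z axis and vertical below 0.06 rad and horizontal distance between upper_bush and lower_bush below 0.008 m and z of shaft in the frame of stand between 0.015 and 0.052 m and horizontal distance between shaft and lower_bush below 0.0045 m and angle between shaft's own z axis and vertical below 0.1 rad and horizontal distance between shaft and upper_bush below 0.012 m and contact force between the fingers and shaft above 1 N and contact force between the fingers and guide below 0.5 N and linear speed of shaft below 0.03 m/s); the arm keeps its last pose, push and grip.
It fails at once if another shaft is moved more than 30 mm or lifted (distance of any of shaft_black, shaft_white from where it was at the start of the episode above 0.03 m).
It fails at once if the glassware, bottle, dish or jar on the bench is pushed more than 30 mm (distance of any of beaker, flask, wash_bottle, dish, jar from where it was at the start of the episode above 0.03 m).
It also fails if it takes over 72 s, if anything falls off the work surface, if the arm or the gripper's body presses on something with over 40 N, if the wrist force passes 120 N, or if a joint passes its speed limit or range.

### The arm

A 7-joint arm with a two-finger parallel gripper is mounted at the origin on the work surface. World frame = base frame: x ahead of the robot, y to its left, z up, the work surface at z = 0. Lengths are in m, angles in rad, forces in N, time in s.
With the tool pointing down it reaches from about 0.425 to 0.925 m from the base axis. Payload 6.8 kg.
Tool frame: the origin (TCP) lies at the very end of the fingers, on their centre line; the grasp point (between the pads) lies r.grip_depth behind it (r.grip_depth is the distance from the TCP to the grasp point, in m); z points along the fingers, x is the direction in which the jaws open and shut, and the axes are right-handed (so a half turn about z gives the same grasp; the last joint's range is limited). The gripper opens to 85 mm and grips with 20 to 120 N. Pads are 22 mm wide; open, the fingers measure 114 mm over their backs; the gripper's body (76 mm by 85 mm) begins 54 mm behind the grasp point. The pads swing forward as they close: fully open they stand 13 mm farther back than shut.
Start: joints at [-1.303, 0.477, 0.022, 1.555, -0.011, 1.109, -0.083], TCP at [0.248, 0.628, 0.231] pointing down, gripper open.
Joint ranges: [-2.96, 2.96], [-0.34, 2.1], [-1.41, 1.46], [0.24, 2.44], [-1.37, 4.51], [0.17, 1.92], [-2.96, 2.96]. Speed limits (rad/s): [2.39, 2.39, 3.14, 3.14, 3.14, 3.14, 3.14].

### API

Orientations are given as a rotation vector (axis times angle).
In Python, from bench import readout, grab_frame, workorder, r gives the robot as it stands.
- The arm moves only by the shell command python3 -m handwheel 'ROWS' [FORCE]. ROWS is text: rows parted by semicolons, each of 7 numbers parted by spaces: the shift along the tool's x, y, z in mm, then the turn, a rotation vector about the tool's x, y, z in degrees, then the finger opening in mm, from 0 to 85.4. A call has 1 to 12 rows; each row is the pose to reach, as a shift and turn from the pose commanded when the call began, along the tool's axes at that moment; what a row does not reach only later rows make up. A row lasts 1/8 s, in which the tool goes at most 62.5 mm and 10.7 degrees, less where a joint would pass 70% of its speed; a pose out of reach is approached as far as the arm can. A call with a gripper value outside its range is refused whole. The fingers move at their own pace and stop on an object; FORCE is the grip in N (left out, the last holds). Time passes only in rows, so rows that repeat a pose let the fingers close. It gives the time, the measured TCP pose, the force and the opening at its end, in the units of the state.
- readout.get_obs(): the state, without advancing time (a new reading comes with each control period).
- grab_frame(name): name is "side" or "top" or "wrist"; returns a dict with "pixels" (480x640x3 uint8, red, green, blue), "fx", "fy", "cx", "cy" (pixels), "rvec" (rotation vector, rad) and "tvec" (3), from world to camera coordinates, as OpenCV has them. Camera axes: x right, y down, z forward; pixel columns grow to the right and rows downward; lengths in m; the calibration is good to about 2 mm. A picture is of the moment at which its call begins. There is no depth.
- workorder.hand_in(): hands the job in, once; it reports no verdict.
The state is a dict: "clock": time; "joints": joint angles; "qvel": joint speeds; "tau": joint torques, N m; "tcp_pos": TCP position; "orientation": TCP orientation; "contact_force": force on the tool from outside, world axes, zero at the start; "moment": the same for the moment, N m; "grip_width": finger opening in m.
Only numpy, scipy, OpenCV 4.12 (cv2) and the standard library are available. Lean on these libraries where they do the work, as an engineer would, in place of code of your own. Each camera call takes 0.05 s, during which the arm holds its last target.

## Working session

There is one attempt and no reset: what is moved stays moved. The work goes in short steps, Python scripts to look and compute and a shell command to move; the robot and the scene stay as the last step left them, time stands still between calls to the robot, and variables do not carry over. Pictures are saved under pics/ and viewed, and the job is handed in when it is done.

```bash
ls; mkdir -p pics; python3 - <<'E'
from bench import readout, grab_frame, workorder, r
import cv2
print(readout.get_obs()); print(r.grip_depth)
for n in ["side","top","wrist"]:
    f=grab_frame(n); cv2.imwrite(f"pics/{n}0.png",f["pixels"][:,:,::-1])
    print(n,{k:f[k] for k in f if k!="pixels"})
E
```

```text
pics
{'clock': 0.0, 'joints': array([-1.30309477,  0.47781196,  0.02235373,  1.55644217, -0.01151733,
        1.10929258, -0.08311281]), 'qvel': array([-2.24812893e-04,  6.43926219e-04, -4.30016615e-05, -5.73194570e-04,
        2.03873870e-03,  1.05994503e-03,  8.18150105e-04]), 'tau': array([ 1.58323005e-04, -5.96449220e+01,  1.60827778e+00, -2.81201130e+01,
        1.25066412e-02,  9.18955629e-03,  1.60478385e-05]), 'tcp_pos': array([0.24753897, 0.62734233, 0.23032195]), 'orientation': array([ 2.59637485e+00,  1.76673151e+00, -2.25226769e-03]), 'contact_force': array([ 0.37095496, -0.43291623, -0.02468018]), 'moment': array([-0.02381837,  0.00295727,  0.00101906]), 'grip_width': 0.08549457192651341}
0.0187
side {'fx': 539.6653821557348, 'fy': 539.6653821557348, 'cx': 306.0177231850473, 'cy': 237.42313525110475, 'rvec': array([ 2.26264846, -0.22875021,  0.08749618]), 'tvec': array([-0.57300829,  0.18769251,  0.96903892])}
top {'fx': 511.10104267312977, 'fy': 511.10104267312977, 'cx': 318.705812236279, 'cy': 247.7295902086671, 'rvec': array([ 2.18434433, -2.17772685,  0.10487114]), 'tvec': array([0.03426106, 0.58696873, 1.09800319])}
wrist {'fx': 385.393923689141, 'fy': 385.393923689141, 'cx': 321.96834158223356, 'cy': 239.02422876950203, 'rvec': array([-2.3857896 , -1.62383588, -0.24063198]), 'tvec': array([-0.67522987, -0.03744003,  0.37951732])}
```

View pics/side0.png

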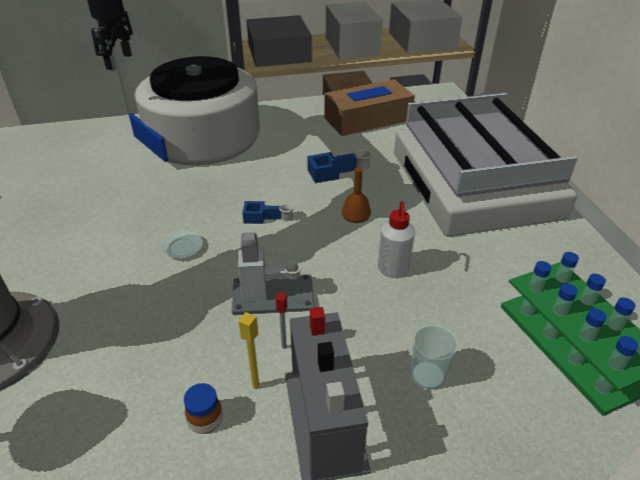

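View pics/top0.png

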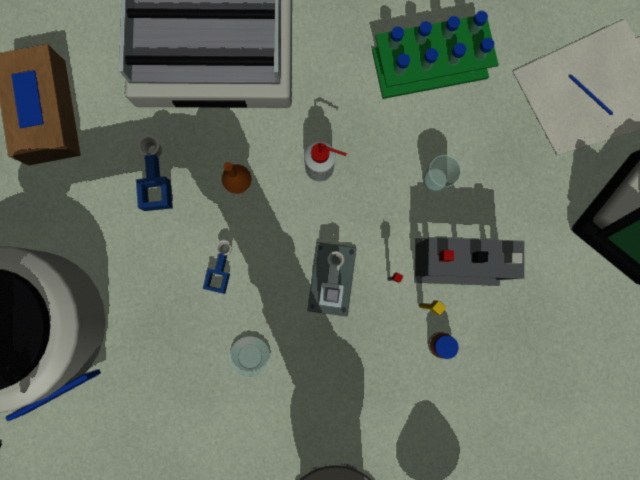

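View pics/wrist0.png

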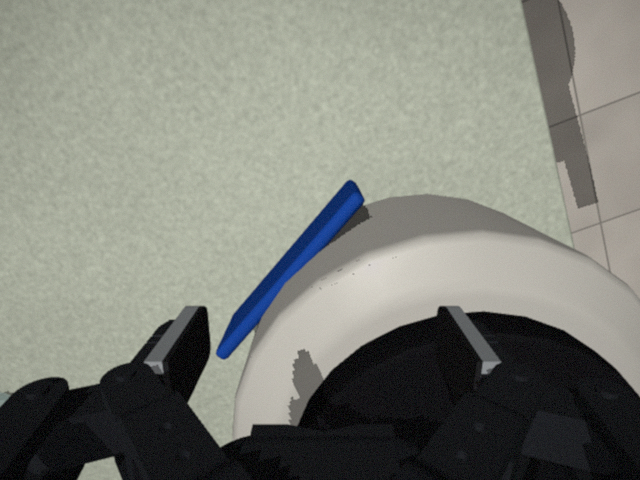

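Top: big guide's collar is near (153,193) with its bush at (150,147). The stand's post is near (332,294) and its bush at (337,258). The rack's red head is at (448,256). A small guide and a small red shaft are decoys. I'll enlarge these areas.

```bash
cat > h.py <<'E'
import numpy as np, cv2
from bench import readout, grab_frame, workorder, r
from scipy.spatial.transform import Rotation as R
def cam(f): return R.from_rotvec(f["rvec"]).as_matrix(),np.array(f["tvec"])
def proj(f,p):
    A,t=cam(f);q=A@np.asarray(p,float)+t;return np.array([f["fx"]*q[0]/q[2]+f["cx"],f["fy"]*q[1]/q[2]+f["cy"]])
def ray(f,u):
    A,t=cam(f);d=A.T@np.array([(u[0]-f["cx"])/f["fx"],(u[1]-f["cy"])/f["fy"],1.]);return -A.T@t,d/np.linalg.norm(d)
def atz(f,u,z):
    o,d=ray(f,u);return o+d*(z-o[2])/d[2]
def tri(fu):
    M=np.zeros((3,3));b=np.zeros(3);L=[]
    for f,u in fu:
        o,d=ray(f,u);P=np.eye(3)-np.outer(d,d);M+=P;b+=P@o;L.append((o,P))
    p=np.linalg.solve(M,b);return p,[np.linalg.norm(P@(p-o)) for o,P in L]
def crop(f,c,s,k,name,draw=()):
    x0,y0=int(c[0]-s[0]//2),int(c[1]-s[1]//2);x0=max(0,x0);y0=max(0,y0)
    im=cv2.resize(f["pixels"][y0:y0+s[1],x0:x0+s[0],::-1],None,fx=k,fy=k,interpolation=cv2.INTER_CUBIC)
    for u in draw: cv2.drawMarker(im,(int((u[0]-x0+.5)*k),int((u[1]-y0+.5)*k)),(0,255,0),0,12,1)
    for i in range(0,s[0],10): cv2.putText(im,str(x0+i) if i%20==0 else "|",(i*k,8),0,.3,(0,0,255),1)
    for i in range(10,s[1],10): cv2.putText(im,str(y0+i)+"-",(0,i*k+3),0,.3,(0,0,255),1)
    cv2.imwrite("pics/"+name+".png",im)
E
python3 - <<'E'
from h import *
t=grab_frame("top");s=grab_frame("side")
import pickle;pickle.dump((t,s),open("f0.pkl","wb"))
crop(t,(153,175),(80,100),6,"t_guide")
crop(t,(333,278),(80,100),6,"t_stand")
crop(t,(440,262),(120,80),6,"t_rack")
crop(s,(338,165),(100,60),7,"s_guide")
crop(s,(275,275),(110,90),7,"s_stand")
crop(s,(325,330),(110,90),7,"s_rack")
a=[cv2.imread(f"pics/{n}.png") for n in("t_guide","t_stand")]
cv2.imwrite("pics/t2.png",cv2.resize(np.hstack(a),(800,500)))
E
ls pics
```

```text
s_guide.png
s_rack.png
s_stand.png
side0.png
t2.png
t_guide.png
t_rack.png
t_stand.png
top0.png
wrist0.png
```

View pics/t_guide.png

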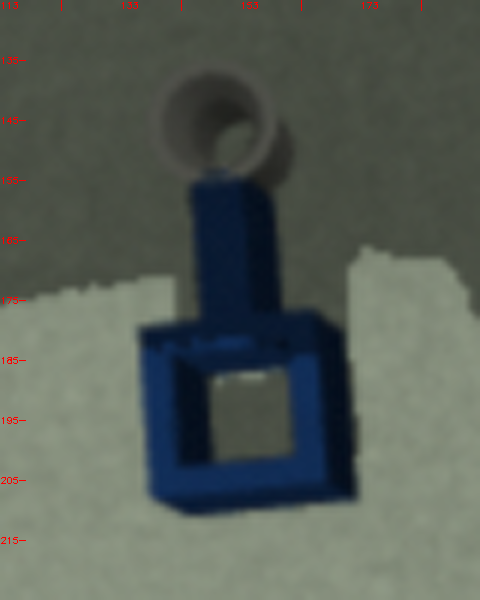

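View pics/t_stand.png

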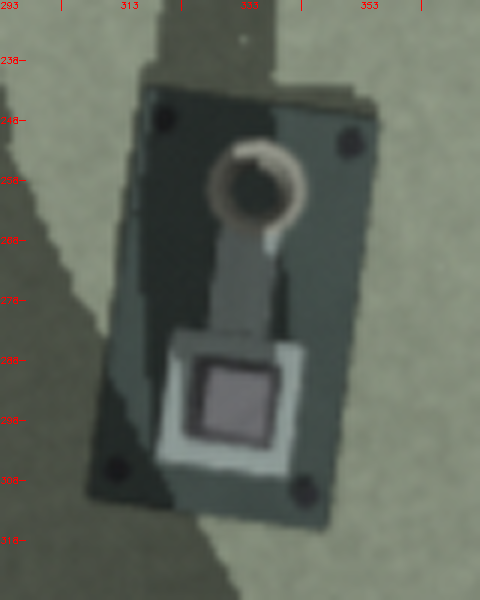

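View pics/t_rack.png

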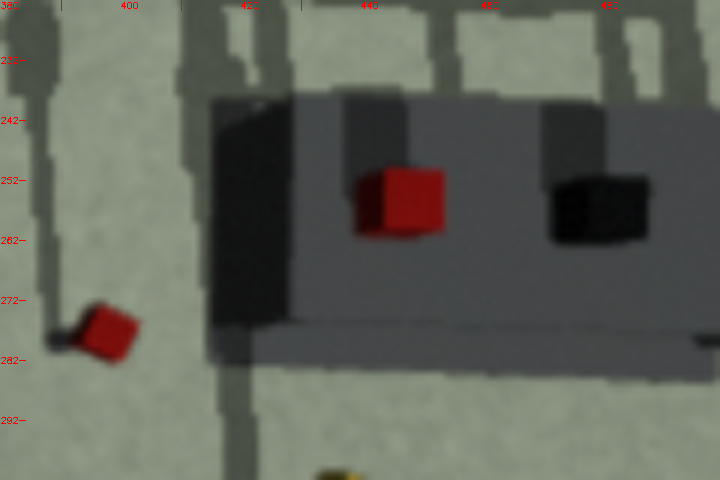

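View pics/s_guide.png

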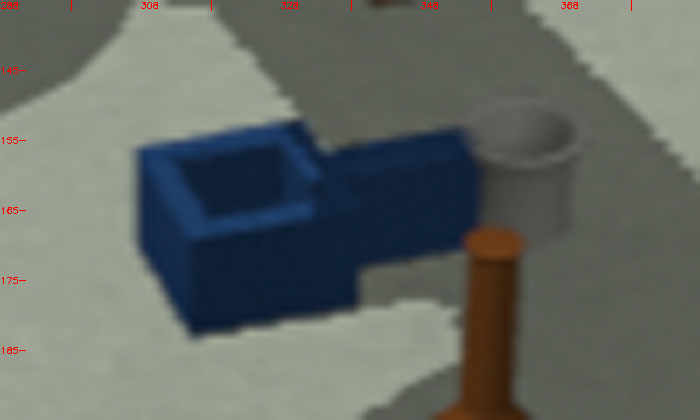

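View pics/s_stand.png

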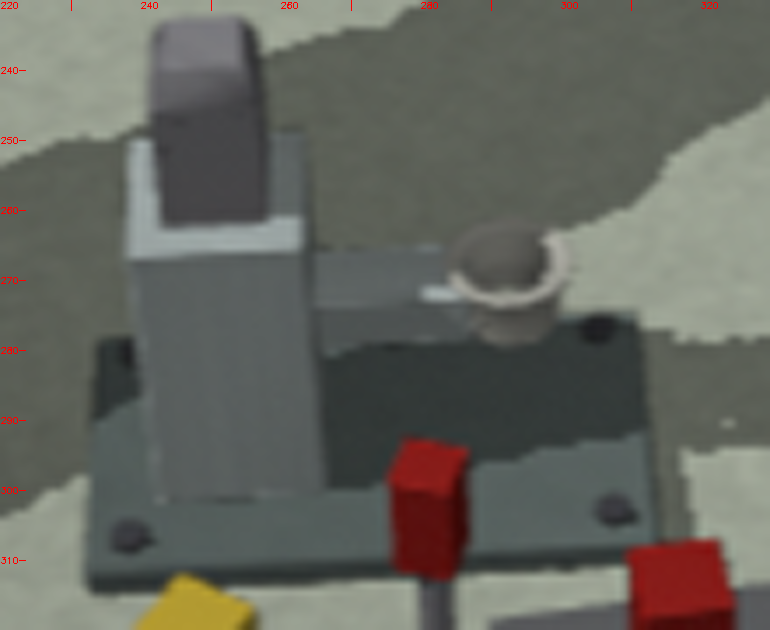

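View pics/s_rack.png

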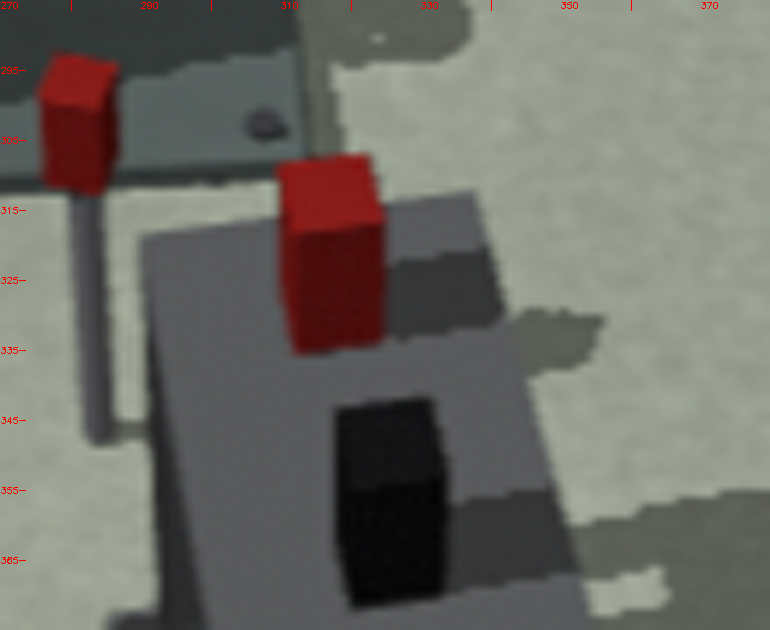

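```bash
cat > fit.py <<'E'
from h import *
import pickle
from scipy.optimize import least_squares
t,s=pickle.load(open("f0.pkl","rb"))
T=lambda x,y,x0,y0,k:np.array([x0+(x+.5)/k-.5,y0+(y+.5)/k-.5])
def fit(obs,x0,free_z=True):
    def w(p,m):
        c,sn=np.cos(p[3]),np.sin(p[3]);return np.array([p[0]+c*m[0]-sn*m[1],p[1]+sn*m[0]+c*m[1],p[2]+m[2]])
    def res(p): return np.concatenate([proj(f,w(p,m))-u for f,u,m in obs])
    o=least_squares(res,x0,loss="soft_l1");return o.x,res(o.x).reshape(-1,2),w
g=lambda x,y:T(x,y,113,125,6); gs=lambda x,y:T(x,y,288,135,7)
G=[(t,g(213,125),(.075,0,.03)),(s,gs(522,133),(.075,0,.03)),
(t,g(152,495),(-.023,.023,.03)),(s,gs(137,150),(-.023,.023,.03)),
(t,g(328,490),(-.023,-.023,.03)),(s,gs(190,238),(-.023,-.023,.03)),
(t,g(140,330),(.023,.023,.03)),(s,gs(303,122),(.023,.023,.03)),
(s,gs(195,337),(-.023,-.023,0)),(t,g(356,498),(-.023,-.023,0)),(s,gs(358,305),(.023,-.023,0))]
st=lambda x,y:T(x,y,293,228,6); ss=lambda x,y:T(x,y,220,230,7)
S=[(t,st(257,188),(.075,0,.075)),(s,ss(507,264),(.075,0,.075)),
(t,st(205,362),(.010,.010,.155)),(t,st(278,368),(.010,-.010,.155)),(t,st(271,442),(-.010,-.010,.155)),(t,st(197,433),(-.010,.010,.155)),
(t,st(157,460),(-.023,.023,.105)),(t,st(290,477),(-.023,-.023,.105)),(t,st(302,345),(.023,-.023,.105)),(t,st(173,332),(.023,.023,.105)),
(s,ss(125,257),(-.023,-.023,.105)),(s,ss(303,250),(.023,-.023,.105)),
(t,st(87,492),(-.042,.045,.012)),(t,st(325,522),(-.042,-.045,.012)),(t,st(378,105),(.113,-.045,.012)),(t,st(148,88),(.113,.045,.012)),
(s,ss(88,575),(-.042,-.045,.012)),(s,ss(655,545),(.113,-.045,.012)),(s,ss(98,340),(-.042,.045,.012)),(s,ss(636,313),(.113,.045,.012))]
rt=lambda x,y:T(x,y,380,222,6); rs=lambda x,y:T(x,y,270,285,7)
H=[(t,rt(386,166),(.01,.01,.17)),(t,rt(445,168),(.01,-.01,.17)),(t,rt(444,234),(-.01,-.01,.17)),(t,rt(384,233),(-.01,.01,.17)),
(s,rs(278,163),(-.01,.01,.17)),(s,rs(370,155),(.01,.01,.17)),(s,rs(385,221),(.01,-.01,.17)),(s,rs(288,233),(-.01,-.01,.17)),
(s,rs(293,355),(-.01,-.01,.13)),(s,rs(383,345),(.01,-.01,.13))]
if __name__=="__main__":
  for n,O,x0 in(("guide",G,[.7,.35,0,0]),("stand",S,[.55,0,0,0]),("shaft",H,[.6,-.2,.01,0])):
    p,e,w=fit(O,x0);print(n,p.round(4),np.degrees(p[3]).round(2));print(e.round(1).tolist())
    for f,nm in((t,"t"),(s,"s")):
        pts=[proj(f,w(p,m)) for ff,u,m in O]
        c=np.mean(pts,0);crop(f,c,(100,90),6,f"fit_{n}_{nm}",pts)
    a=np.hstack([cv2.imread(f"pics/fit_{n}_{k}.png") for k in "ts"]);cv2.imwrite(f"pics/fit_{n}.png",cv2.resize(a,(800,360)))
  # triangulation only
  for O,prs in((G,((0,1),(2,3),(4,5),(6,7))),(S,((0,1),)),(H,((0,5),(1,6),(2,7),(3,4)))):
    for i,j in prs: print(O[i][2],[np.round(v,4) for v in tri([O[i][:2],O[j][:2]])])
E
python3 fit.py
```

```text
guide [0.7036 0.4019 0.0107 0.1036] 5.94
[[0.7, 14.3], [-12.3, 1.5], [3.5, -2.4], [2.8, 1.0], [-4.7, -3.7], [0.9, -2.1], [4.1, 4.4], [-3.5, 1.9], [0.2, -6.0], [-5.4, -2.7], [-5.6, -4.7]]
stand [ 0.4849  0.0114 -0.0023 -0.1308] -7.5
[[-0.2, -0.0], [0.2, 0.0], [0.7, 0.8], [-1.2, 1.2], [-1.4, -0.8], [0.7, -0.7], [-0.4, -0.0], [-0.1, 0.2], [0.8, -0.4], [-0.1, -1.2], [-0.2, 0.6], [0.3, 0.2], [-0.2, 0.9], [0.6, 1.4], [0.7, 1.5], [-0.9, -1.0], [-0.7, 0.3], [1.4, -0.2], [-0.3, -0.1], [0.7, -0.5]]
shaft [ 0.5608 -0.2093  0.0097 -0.0502] -2.87
[[-0.3, -0.0], [0.4, 0.2], [0.2, -0.3], [-0.3, -0.7], [-0.6, -0.4], [-0.1, -0.8], [0.1, 0.0], [0.1, -0.0], [-0.4, 0.8], [0.2, 0.5]]
(0.075, 0, 0.03) [array([0.811 , 0.4128, 0.0388]), array([0.0002, 0.0002])]
(-0.023, 0.023, 0.03) [array([0.6729, 0.4303, 0.0395]), array([0.0002, 0.0002])]
(-0.023, -0.023, 0.03) [array([0.6767, 0.3657, 0.042 ]), array([0.0019, 0.0019])]
(0.023, 0.023, 0.03) [array([0.7348, 0.4368, 0.039 ]), array([0.0007, 0.0007])]
(0.075, 0, 0.075) [array([0.5591, 0.0013, 0.0731]), array([0.0001, 0.0001])]
(0.01, 0.01, 0.17) [array([ 0.5713, -0.2006,  0.1788]), array([0.0001, 0.0001])]
(0.01, -0.01, 0.17) [array([ 0.5705, -0.2192,  0.1792]), array([0.0003, 0.0003])]
(-0.01, -0.01, 0.17) [array([ 0.55  , -0.2184,  0.1794]), array([0.0002, 0.0002])]
(-0.01, 0.01, 0.17) [array([ 0.551 , -0.1995,  0.1795]), array([0.001, 0.001])]
```

The guide at (153,193) measures about 62 mm across the collar and 39 mm high, so it's the oversized look-alike. The one at (216,282) must be the target, so I'll measure that next. The rack's red shaft has a 20 mm head with its top at 179 mm, which matches.

```bash
python3 - <<'E'
from h import *
import pickle
t,s=pickle.load(open("f0.pkl","rb"))
crop(t,(218,266),(60,70),8,"t_g2");crop(s,(268,212),(70,40),10,"s_g2")
E
```

```text
(no output)
```

View pics/t_g2.png

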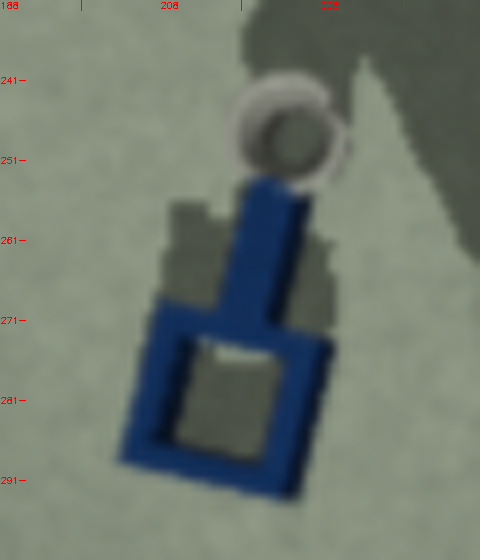

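View pics/s_g2.png

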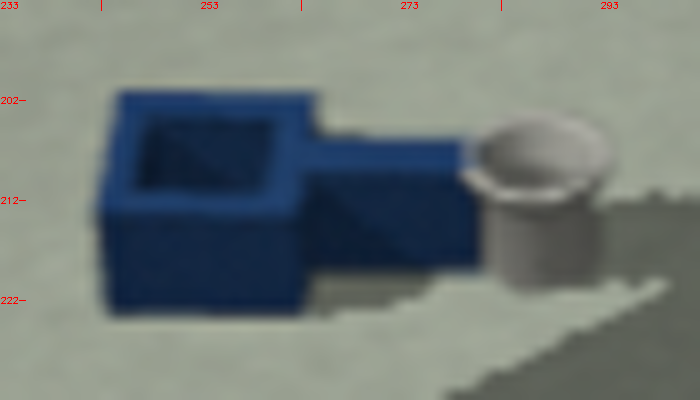

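View pics/fit_stand.png

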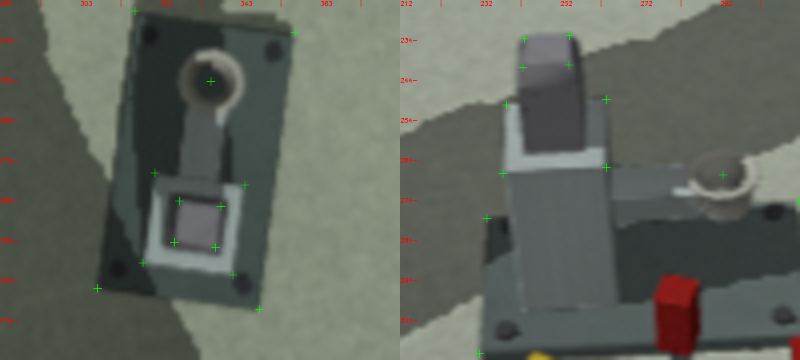

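```bash
python3 - <<'E'
import fit; from fit import *
g=lambda x,y:T(x,y,188,231,8); gs=lambda x,y:T(x,y,233,192,10)
G=[(t,g(292,131),(.075,0,.03)),(s,gs(538,155),(.075,0,.03)),
(t,g(122,457),(-.023,.023,.03)),(s,gs(118,92),(-.023,.023,.03)),
(t,g(285,490),(-.023,-.023,.03)),(s,gs(100,208),(-.023,-.023,.03)),
(t,g(158,298),(.023,.023,.03)),(s,gs(316,95),(.023,.023,.03)),
(t,g(333,342),(.023,-.023,.03)),(s,gs(298,212),(.023,-.023,.03)),
(s,gs(108,315),(-.023,-.023,0)),(s,gs(303,315),(.023,-.023,0))]
p,e,w=fit.fit(G,[.5,.2,0,-.2]);print(p.round(4),np.degrees(p[3]),e.round(1).tolist())
for i in range(0,10,2): print(G[i][2],[np.round(v,4) for v in tri([G[i][:2],G[i+1][:2]])])
print("bar",w(p,(.04,0,.015)))
# bystanders
for n,u,z in(("dish",(250,355),.01),("flask",(237,178),.05),("wash",(320,155),.17),("jar",(446,347),.06),("yellow",(439,308),.15),("smallred",(397,277),.12),("beaker",(443,172),.05),("rackTL",(380+290/6,222+98/6),.14),("rackBL",(380+290/6,222+322/6),.14),("bigguide",(153,193),.04)):
    print(n,atz(t,u,z).round(3))
o=readout.get_obs();print(R.from_rotvec(o["orientation"]).as_matrix().round(3))
E
```

```text
Traceback (most recent call last):
AttributeError: 'function' object has no attribute 'fit'
```

```bash
python3 - <<'E'
from fit import *
g=lambda x,y:T(x,y,188,231,8); gs=lambda x,y:T(x,y,233,192,10)
G=[(t,g(292,131),(.075,0,.03)),(s,gs(538,155),(.075,0,.03)),
(t,g(122,457),(-.023,.023,.03)),(s,gs(118,92),(-.023,.023,.03)),
(t,g(285,490),(-.023,-.023,.03)),(s,gs(100,208),(-.023,-.023,.03)),
(t,g(158,298),(.023,.023,.03)),(s,gs(316,95),(.023,.023,.03)),
(t,g(333,342),(.023,-.023,.03)),(s,gs(298,212),(.023,-.023,.03)),
(s,gs(108,315),(-.023,-.023,0)),(s,gs(303,315),(.023,-.023,0))]
p,e,w=fit(G,[.5,.2,0,-.2]);print(p.round(4),np.degrees(p[3]),e.round(1).tolist())
for i in range(0,10,2): print(G[i][2],[np.round(v,4) for v in tri([G[i][:2],G[i+1][:2]])])
print("bar",w(p,(.04,0,.015)))
# bystanders
for n,u,z in(("dish",(250,355),.01),("flask",(237,178),.05),("wash",(320,155),.17),("jar",(446,347),.06),("yellow",(439,308),.15),("smallred",(397,277),.12),("beaker",(443,172),.05),("rackTL",(380+290/6,222+98/6),.14),("rackBL",(380+290/6,222+322/6),.14),("bigguide",(153,193),.04)):
    print(n,atz(t,u,z).round(3))
o=readout.get_obs();print(R.from_rotvec(o["orientation"]).as_matrix().round(3))
E
```

```text
[ 0.5148  0.2599  0.0007 -0.2309] -13.229883043073762 [[0.1, -0.2], [0.1, -0.1], [-0.2, 0.4], [0.0, -0.4], [0.0, 1.2], [-0.7, 0.3], [0.6, -0.3], [0.3, -0.4], [-0.7, -0.9], [0.1, 0.2], [-0.3, 0.2], [0.5, 0.4]]
(0.075, 0, 0.03) [array([0.5875, 0.2429, 0.0302]), array([0., 0.])]
(-0.023, 0.023, 0.03) [array([0.4981, 0.2874, 0.0298]), array([0.0005, 0.0005])]
(-0.023, -0.023, 0.03) [array([0.4893, 0.2428, 0.0313]), array([0.0005, 0.0005])]
(0.023, 0.023, 0.03) [array([0.5419, 0.2789, 0.0282]), array([0.0001, 0.0001])]
(0.023, -0.023, 0.03) [array([0.5307, 0.2302, 0.0327]), array([0.0009, 0.0009])]
bar [0.55373171 0.25073974 0.01569516]
dish [0.352 0.185 0.01 ]
flask [0.736 0.214 0.05 ]
wash [0.755 0.035 0.17 ]
jar [ 0.376 -0.231  0.06 ]
yellow [ 0.46  -0.196  0.15 ]
smallred [ 0.52 -0.12  0.12]
beaker [ 0.752 -0.235  0.05 ]
rackTL [ 0.596 -0.18   0.14 ]
rackBL [ 0.522 -0.179  0.14 ]
bigguide [0.704 0.398 0.04 ]
[[ 0.367  0.93  -0.   ]
 [ 0.93  -0.367 -0.001]
 [-0.001  0.    -1.   ]]
```

The small guide fits within about 1 px: origin (0.515, 0.260), yaw −13.2°, height 30 mm. The stand is at (0.485, 0.011), yaw −7.5°. Next I'll write a helper that works out the shifts.

```bash
cat > go.py <<'E'
import sys
from h import *
# go.py x y z(mm world, TCP) yaw(deg world of tool x) -> shift/turn in tool axes
def go(x,y,z,yaw):
    o=readout.get_obs();A=R.from_rotvec(o["orientation"])
    c,s=np.cos(np.radians(yaw)),np.sin(np.radians(yaw))
    B=R.from_matrix(np.array([[c,s,0],[s,-c,0],[0,0,-1.]]))
    d=A.inv().apply(np.array([x,y,z])-o["tcp_pos"]*1000)
    print("t",o["clock"],"tcp",(o["tcp_pos"]*1000).round(1),"F",o["contact_force"].round(1),"w",round(o["grip_width"]*1000,1))
    a=A.as_matrix();print("yaw",np.degrees(np.arctan2(a[1,0],a[0,0])).round(2),"tilt",np.degrees(np.arccos(-a[2,2])).round(2))
    print("shift",d.round(1),"turn",np.degrees((A.inv()*B).as_rotvec()).round(2))
if len(sys.argv)>4: go(*map(float,sys.argv[1:5]))
E
python3 go.py 553.7 250.7 150 76.8; python3 go.py 500 250.7 150 76.8
```

```text
t 0.25 tcp [247.6 627.6 230.8] F [0.6 0.  0.2] w 85.0
yaw 68.47 tilt 0.05
shift [-238.2  423.1   81. ] turn [-0.    0.05 -8.33]
t 0.25 tcp [247.6 627.6 230.8] F [0.6 0.  0.2] w 85.0
yaw 68.47 tilt 0.05
shift [-257.9  373.1   81.1] turn [-0.    0.05 -8.33]
```

```bash
python3 -m handwheel '-10 18 0 0 0 0 85; -30 53 0 0 0 -1 85; -55 98 0 0 0 -2 85; -80 142 0 0 0 -3 85; -108 192 0 0 0 -4 85; -135 240 0 0 0 -5 85; -162 288 15 0 0 -6 85; -190 338 35 0 0 -7 85; -215 382 55 0 0 -8 85; -232 412 75 0 0 -8.3 85; -238 423 81 0 0 -8.3 85; -238 423 81 0 0 -8.3 85'; python3 go.py 553.7 250.7 60 76.8; python3 - <<'E'
from h import *
f=grab_frame("wrist");cv2.imwrite("pics/w1.png",f["pixels"][:,:,::-1])
import pickle;pickle.dump(f,open("w1.pkl","wb"))
from bench import r
for m in((.5148,.2599,0.03),(.5875,.2427,.03),(.5537,.2507,.03)):print(proj(f,m))
E
```

```text
clock: 1.75
tcp_pos: [0.5538, 0.2505, 0.1503]
orientation: [-2.464, -1.949, 0.001]
contact_force: [-0.5, 0.4, 0.2]
grip_width: 0.0852
t 1.75 tcp [553.8 250.5 150.3] F [-0.5  0.4  0.2] w 85.2
yaw 76.68 tilt 0.03
shift [ 0.2 -0.1 90.3] turn [-0.02  0.01 -0.12]
[320.3896817  174.93076265]
[320.53848517 277.0595983 ]
[320.47678462 231.60215479]
```

View pics/w1.png

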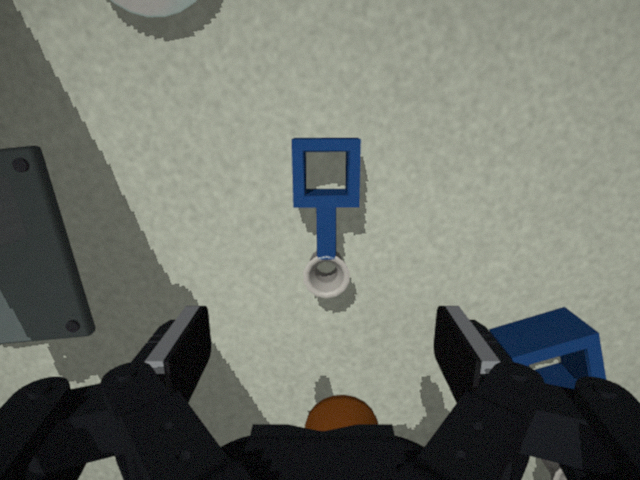

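Wrist view: bore centre is at about (326,173) and the bush mouth at about (327,275). Both are about 6 px right of where the fixed cameras predict, so I'll compute that offset.

```bash
python3 - <<'E'
from h import *
import pickle
f=pickle.load(open("w1.pkl","rb"))
crop(f,(326,215),(90,150),5,"w1c")
for u in((326,173),(327,275),(326.5,225)): print(atz(f,u,.03).round(4))
A,t=cam(f);print("cam",(-A.T@t).round(4), A[2].round(3))
E
```

```text
[0.5144 0.2639 0.03  ]
[0.587  0.2477 0.03  ]
[0.55  0.256 0.03 ]
cam [0.4813 0.269  0.2929] [ 0.284 -0.067 -0.957]
```

View pics/w1c.png

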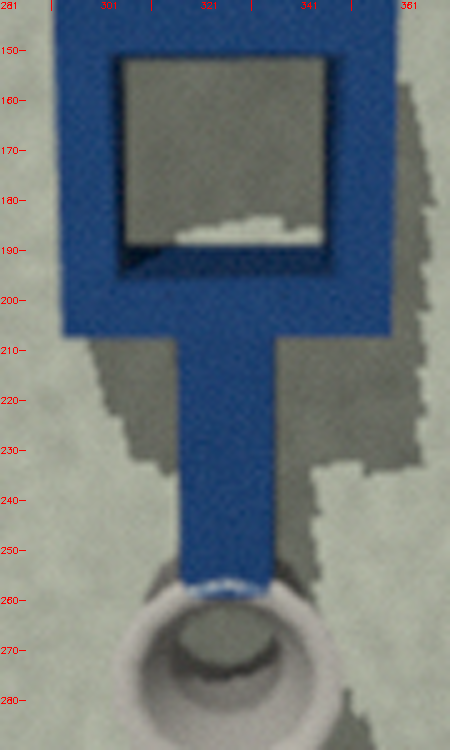

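```bash
python3 -m handwheel '1 0 20 0 0 0 85; 2 0 50 0 0 0 85; 2 0 80 0 0 0 85; 2 0 90 0 0 0 85; 2 0 90 0 0 0 85' 40; python3 go.py 553.7 250.7 6 76.8; python3 - <<'E'
from h import *
f=grab_frame("wrist");cv2.imwrite("pics/w2.png",f["pixels"][:,:,::-1])
f=grab_frame("side");crop(f,(275,200),(110,90),7,"s2")
E
```

```text
clock: 2.42
tcp_pos: [0.5538, 0.2545, 0.0607]
orientation: [-2.461, -1.952, -0.0]
contact_force: [0.1, -0.1, -0.3]
grip_width: 0.0849
t 2.425 tcp [553.8 254.5  60.7] F [ 0.1 -0.1 -0.3] w 84.9
yaw 76.86 tilt 0.03
shift [-3.7  0.7 54.7] turn [-0.02 -0.02  0.06]
```

View pics/w2.png

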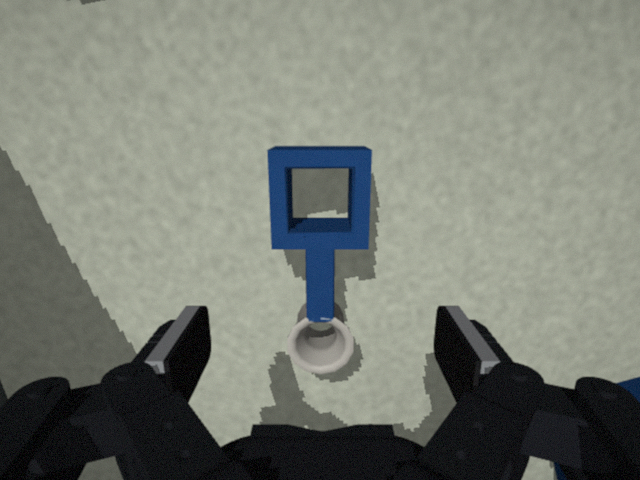

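View pics/s2.png

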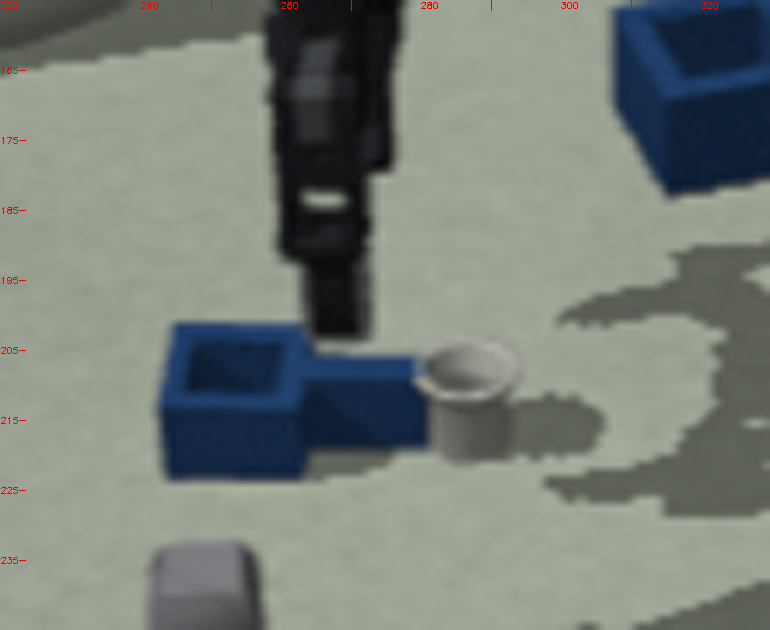

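Wrist view: bar is at column ~320, on the gripper centreline (~322). In the side view the finger is over the bar, between the collar and the bush. I'll go down and close.

```bash
python3 -m handwheel '0 0 20 0 0 0 85; 0 0 42 0 0 0 85; 0 0 53 0 0 0 85; 0 0 53 0 0 0 85; 0 0 53 0 0 0 40; 0 0 53 0 0 0 8; 0 0 53 0 0 0 8;0 0 53 0 0 0 8;0 0 53 0 0 0 8;0 0 53 0 0 0 8' 40; python3 go.py 553.7 250.7 6 76.8; python3 - <<'E'
from h import *
f=grab_frame("wrist");cv2.imwrite("pics/w3.png",f["pixels"][:,:,::-1])
E
```

```text
clock: 3.78
tcp_pos: [0.5547, 0.2533, 0.0077]
orientation: [2.463, 1.95, 0.001]
contact_force: [0.3, -0.7, 5.0]
grip_width: 0.0131
t 3.775 tcp [554.7 253.3   7.7] F [ 0.3 -0.7  5. ] w 13.1
yaw 76.76 tilt 0.04
shift [-2.8 -0.3  1.7] turn [ 0.03 -0.03 -0.04]
```

View pics/w3.png

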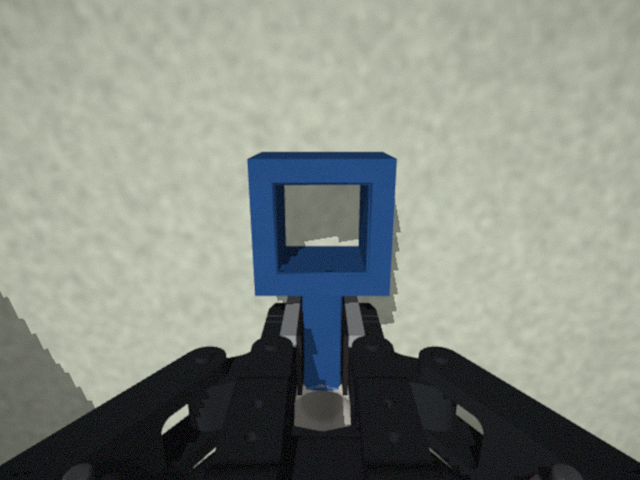

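Gripped: opening 13.1 mm on the 14 mm bar. Now I'll lift it and carry it over.

```bash
python3 -m handwheel '0 0 -10 0 0 0 8; 0 0 -40 0 0 0 8; 0 0 -80 0 0 0 8; 0 0 -125 0 0 0 8; 0 0 -165 0 0 0 8; 0 0 -190 0 0 0 8; 0 0 -197 0 0 0 8; 0 0 -197 0 0 0 8'; python3 go.py 525.6 6 204 82.5
```

```text
clock: 4.82
tcp_pos: [0.5539, 0.2531, 0.2038]
orientation: [-2.462, -1.951, 0.001]
contact_force: [1.0, -0.1, -1.6]
grip_width: 0.013
t 4.825 tcp [553.9 253.1 203.8] F [ 1.  -0.1 -1.6] w 13.0
yaw 76.77 tilt 0.04
shift [-2.47e+02  2.90e+01 -1.00e-01] turn [-0.03  0.02 -5.73]
```

```bash
python3 -m handwheel '-12 1 0 0 0 0 8; -38 5 0 0 0 -1 8; -75 9 0 0 0 -2 8; -115 13 0 0 0 -3 8; -155 18 0 0 0 -4 8; -195 23 0 0 0 -5 8; -225 27 0 0 0 -5.7 8; -242 29 0 0 0 -5.7 8; -247 29 0 0 0 -5.7 8; -247 29 0 0 0 -5.7 8;-247 29 0 0 0 -5.7 8'; python3 go.py 525.6 6 204 82.5;  python3 - <<'E'
from h import *
import pickle
F={n:grab_frame(n) for n in("wrist","side","top")}
pickle.dump(F,open("f4.pkl","wb"))
cv2.imwrite("pics/w4.png",F["wrist"]["pixels"][:,:,::-1])
crop(F["side"],(275,230),(110,120),6,"s4");crop(F["top"],(335,270),(100,100),6,"t4")
E
```

```text
clock: 6.2
tcp_pos: [0.5262, 0.0076, 0.2042]
orientation: [-2.36, -2.073, -0.0]
contact_force: [-0.5, 0.6, -1.7]
grip_width: 0.0133
t 6.2 tcp [526.2   7.6 204.2] F [-0.5  0.6 -1.7] w 13.3
yaw 82.58 tilt 0.03
shift [-1.6 -0.4  0.2] turn [-0.01 -0.03  0.08]
```

View pics/w4.png

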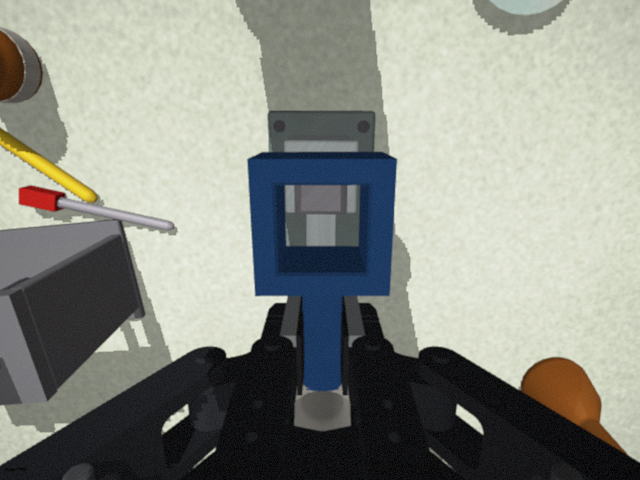

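View pics/s4.png

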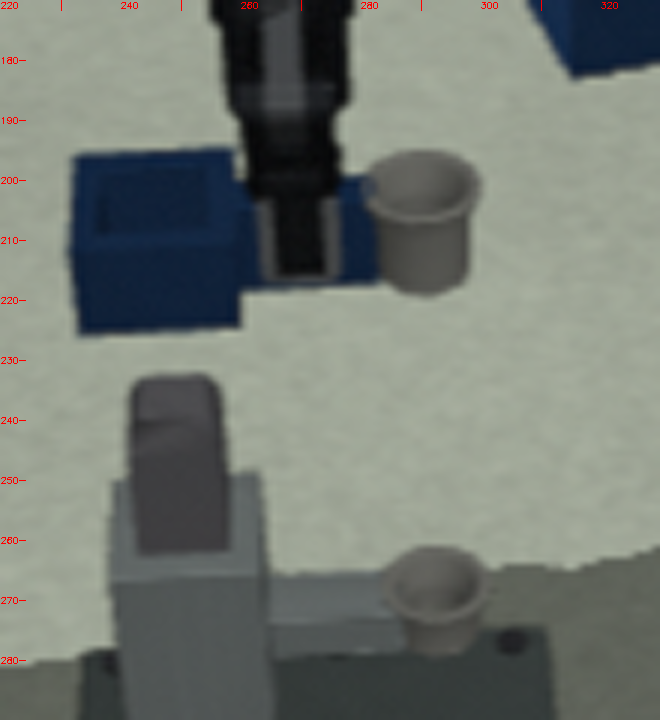

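View pics/t4.png

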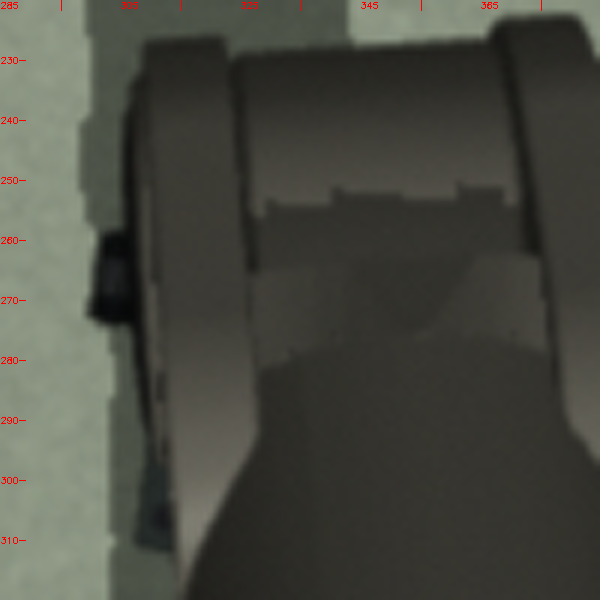

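```bash
python3 - <<'E'
from h import *
import pickle
F=pickle.load(open("f4.pkl","rb"));crop(F["wrist"],(322,215),(160,220),4,"w4c")
f=F["wrist"];A,t=cam(f);print((-A.T@t).round(4))
print("post proj",proj(f,(.4849,.0114,.155)),proj(f,(.4593,.0000,.073)))
# side: vertical pairs
s=F["side"];print("side post",proj(s,(.4849,.0114,.155)))
E
```

```text
[0.4522 0.0184 0.3467]
post proj [316.40040307 191.00370078] [296.57426433 135.78052126]
side post [247.96510333 235.41844866]
```

View pics/w4c.png

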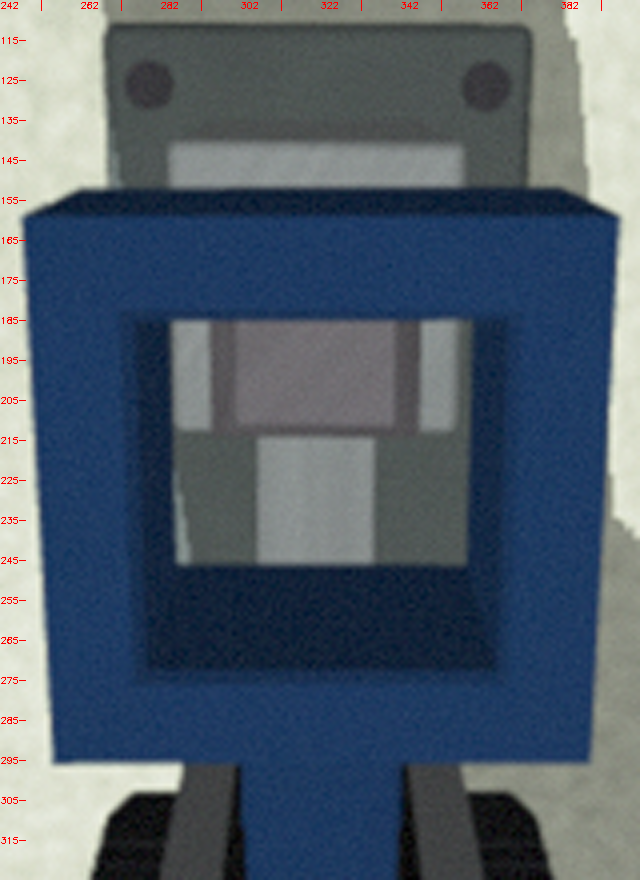

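```bash
python3 - <<'E'
from fit import *
F=pickle.load(open("f4.pkl","rb"));s=F["side"]
g=lambda x,y:T(x,y,220,170,6)
O=[(g(424,187),(.075,0,.03)),(g(75,157),(-.023,.023,.03)),(g(232,150),(.023,.023,.03)),(g(70,253),(-.023,-.023,.03)),(g(78,335),(-.023,-.023,0)),(g(240,328),(.023,-.023,0))]
yaw=np.radians(-7.42);c,sn=np.cos(yaw),np.sin(yaw)
for y in(.0110,.0125,.014):
    res=lambda p:np.concatenate([proj(s,(p[0]+c*m[0]-sn*m[1],y+sn*m[0]+c*m[1],p[1]+m[2]))-u for u,m in O])
    o=least_squares(res,[.48,.19]);print(y,o.x.round(4),o.fun.round(1))
# stand side only, y fixed, re-read
S2=[(g(435,582),(.075,0,.075)),(g(107,575),(-.023,-.023,.105)),(g(268,570),(.023,-.023,.105)),(g(137,553),(-.014,-.014,.105)),(g(232,550),(.014,-.014,.105))]
yaw=np.radians(-7.5);c,sn=np.cos(yaw),np.sin(yaw)
for y in(.0100,.0114,):
    res=lambda p:np.concatenate([proj(s,(p[0]+c*m[0]-sn*m[1],y+sn*m[0]+c*m[1],p[1]+m[2]))-u for u,m in S2])
    o=least_squares(res,[.48,.0]);print(y,o.x.round(4),o.fun.round(1))
E
```

```text
0.011 [0.486  0.1962] [-0.2 -0.2 -0.3 -0.4  0.7 -0.6 -0.6  0.1 -0.1  0.7  0.6  0.4]
0.0125 [0.486  0.1951] [-0.3 -0.2 -0.3 -0.4  0.6 -0.5 -0.6  0.1 -0.   0.7  0.5  0.4]
0.014 [0.4861 0.194 ] [-0.4 -0.2 -0.2 -0.3  0.6 -0.5 -0.5  0.1  0.   0.6  0.5  0.4]
0.01 [0.4855 0.0016] [ 0.5 -0.4  0.   0.3 -0.8 -0.2  0.2  0.3  0.1 -0.1]
0.0114 [4.856e-01 3.000e-04] [ 0.4 -0.4  0.1  0.3 -0.8 -0.2  0.3  0.3  0.1 -0. ]
```

Side-fit offset in x is about 0.5 mm. The wrist view shows the post about 0.7 mm toward −y, and yaw is in line. Lowering.

```bash
python3 -m handwheel '-1 -0.5 8 0 0 0 8; -1 -0.5 20 0 0 0 8; -1 -0.5 30 0 0 0 8; -1 -0.5 40 0 0 0 8; -1 -0.5 48 0 0 0 8; -1 -0.5 54 0 0 0 8; -1 -0.5 58 0 0 0 8; -1 -0.5 62 0 0 0 8; -1 -0.5 62 0 0 0 8'; python3 go.py 525.6 6 112 82.5;  python3 - <<'E'
from h import *
F={n:grab_frame(n) for n in("wrist","side")}
crop(F["wrist"],(322,215),(160,220),3,"w5");crop(F["side"],(275,230),(110,120),6,"s5")
a=cv2.imread("pics/w5.png");b=cv2.imread("pics/s5.png")[:660]
b=cv2.resize(b,(600,660));a=a[:, :]
cv2.imwrite("pics/c5.png",cv2.resize(np.hstack([a[:660],b[:a.shape[0]]]),(800,490)))
E
```

```text
clock: 7.48
tcp_pos: [0.5256, 0.0059, 0.1421]
orientation: [-2.362, -2.071, -0.001]
contact_force: [0.5, 5.0, -4.6]
grip_width: 0.0131
t 7.475 tcp [525.6   5.9 142.1] F [ 0.5  5.  -4.6] w 13.1
yaw 82.49 tilt 0.04
shift [ 0.1 -0.  30.1] turn [ 0.02 -0.04 -0.01]
```

View pics/c5.png

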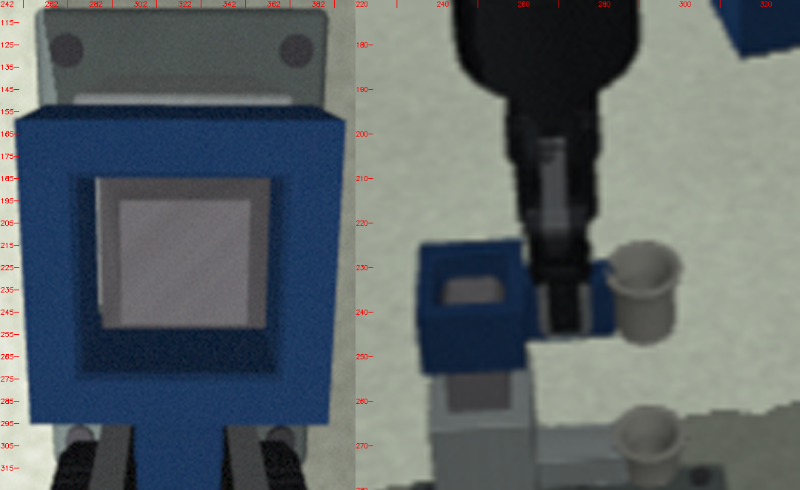

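The bore is on the post (wrist view, post visible inside the bore). There's a 5 N side push toward +y, so I'll ease that way by 0.7 mm and keep lowering.

```bash
python3 -m handwheel '0.7 0 0 0 0 0 8; 0.7 0 5 0 0 0 8; 0.7 0 10 0 0 0 8; 0.7 0 15 0 0 0 8; 0.7 0 19 0 0 0 8; 0.7 0 22 0 0 0 8; 0.7 0 25 0 0 0 8; 0.7 0 27 0 0 0 8; 0.7 0 27 0 0 0 8'; python3 go.py 525.6 6 112 82.5
```

```text
clock: 8.7
tcp_pos: [0.5254, 0.0059, 0.1151]
orientation: [-2.363, -2.071, 0.0]
contact_force: [0.9, 4.7, -2.7]
grip_width: 0.0132
t 8.7 tcp [525.4   5.9 115.1] F [ 0.9  4.7 -2.7] w 13.2
yaw 82.47 tilt 0.01
shift [0.1 0.2 3.1] turn [-0.01  0.   -0.03]
```

```bash
python3 -m handwheel '0.7 0 0.5 0 0 0 8; 0.7 0 1.5 0 0 0 8; 0.7 0 2.5 0 0 0 8;  0.7 0 2.5 0 0 0 8'; python3 go.py 525.6 6 112 82.5;python3 -m handwheel '0 0 0.5 0 0 0 8; 0 0 1 0 0 0 8; 0 0 1 0 0 0 8'; python3 go.py 525.6 6 112 82.5;
```

```text
clock: 9.2
tcp_pos: [0.5254, 0.0061, 0.1127]
orientation: [2.363, 2.07, -0.001]
contact_force: [-0.6, 0.6, -0.7]
grip_width: 0.0133
t 9.2 tcp [525.4   6.1 112.7] F [-0.6  0.6 -0.7] w 13.3
yaw 82.46 tilt 0.04
shift [-0.1  0.2  0.7] turn [-0.02  0.03 -0.04]
clock: 9.57
tcp_pos: [0.5255, 0.0061, 0.1126]
orientation: [2.363, 2.07, -0.0]
contact_force: [-3.3, -1.1, 8.3]
grip_width: 0.0133
t 9.575 tcp [525.5   6.1 112.6] F [-3.3 -1.1  8.3] w 13.3
yaw 82.44 tilt 0.02
shift [-0.1  0.1  0.6] turn [-0.01  0.01 -0.06]
```

The guide has bottomed on the shoulder: 8 N up and no further travel. Release and retreat.

```bash
python3 -m handwheel '0 0 0 0 0 0 20; 0 0 0 0 0 0 45; 0 0 0 0 0 0 60; 0 0 0 0 0 0 60; 0 0 -15 0 0 0 60; 0 0 -45 0 0 0 60; 0 0 -85 0 0 0 60; 0 0 -115 0 0 0 60; 0 0 -130 0 0 0 60; 0 0 -130 0 0 0 60'; python3 - <<'E'
from h import *
import pickle
F={n:grab_frame(n) for n in("wrist","side")};pickle.dump(F,open("f6.pkl","wb"))
cv2.imwrite("pics/w6.png",F["wrist"]["pixels"][:,:,::-1]);crop(F["side"],(275,245),(110,90),7,"s6")
E
```

```text
clock: 10.82
tcp_pos: [0.526, 0.0067, 0.2428]
orientation: [2.362, 2.07, 0.003]
contact_force: [-1.3, -0.1, -0.4]
grip_width: 0.06
```

View pics/w6.png

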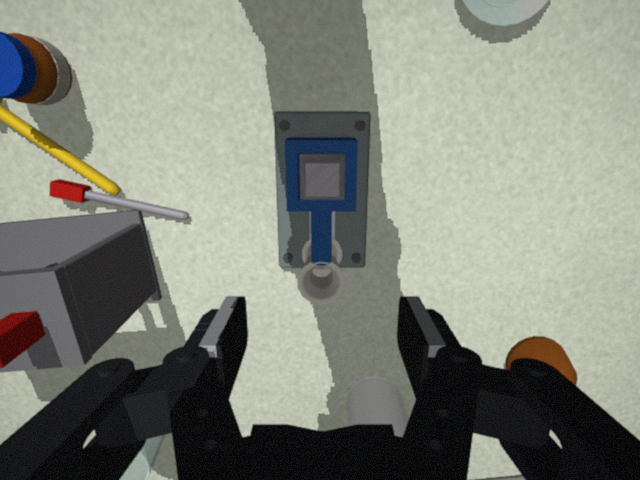

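View pics/s6.png

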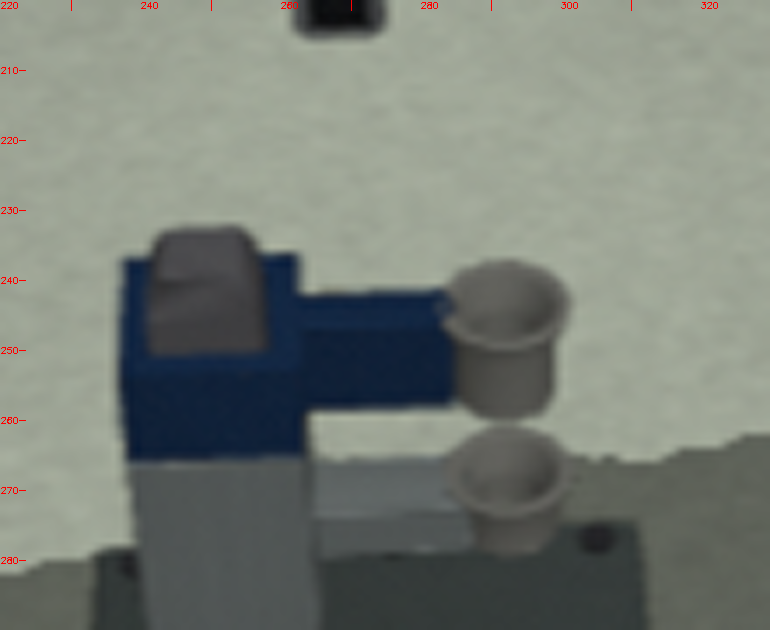

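Seated: in the side view the collar rests on the shoulder (row ~265) and the upper bush (303/7+220) is over the lower one. I'll fit it to check, and re-measure the red shaft.

```bash
python3 - <<'E'
from fit import *
F=pickle.load(open("f6.pkl","rb"));s=F["side"];w=F["wrist"]
g=lambda x,y:T(x,y,220,200,7)
ub=g(506,305);lb=g(507,467)
for y in(.0,.0016):print("upper@y",[ (lambda p:p.round(4))(o) for o in [np.array(least_squares(lambda p:proj(s,(p[0],y,p[1]))-u,[.55,.1]).x) for u in(ub,lb)]])
print("wrist proj bush",proj(w,(.5599,.0016,.135)),proj(w,(.4855,.0114,.155)))
crop(w,(322,215),(100,180),4,"w6c")
print(readout.get_obs()["joints"].round(3))
E
python3 go.py 560.8 -209.3 230 -2.9
```

```text
upper@y [array([0.5603, 0.1331]), array([0.5588, 0.0769])]
upper@y [array([0.5605, 0.1317]), array([0.559 , 0.0753])]
wrist proj bush [319.29252533 282.97686905] [318.77132669 180.50290985]
[-0.312  0.22   0.212  1.912 -0.054  1.016  1.362]
t 10.925 tcp [524.9   6.6 240.9] F [ 0.4 -0.3  0.4] w 59.9
yaw 82.47 tilt 0.09
shift [-209.3   63.9   10.9] turn [-5.000e-02  8.000e-02  8.537e+01]
```

View pics/w6c.png

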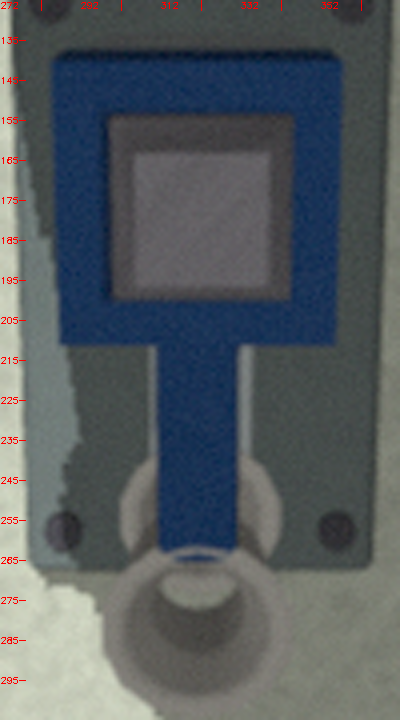

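Bushes line up to within about 1.5 mm in the side view (x 0.560 and 0.559), and the wrist view agrees. Now to the shaft, with the jaws turned across the rack so they stay clear of the black head.

```bash
python3 -m handwheel '-10 3 0 0 0 6 60; -30 9 0 0 0 15 60; -55 17 0 0 0 24 60; -80 25 0 0 0 33 60; -105 33 0 0 0 42 60; -130 40 0 0 0 51 60; -155 48 0 0 0 60 60; -180 55 0 0 0 69 60; -198 60 0 0 0 77 60; -206 63 0 0 0 83 60; -209 64 0 0 0 85.4 60; -209 64 0 0 0 85.4 60' 50; python3 go.py 560.8 -209.3 230 -2.9;python3 - <<'E'
from h import *
import pickle
f=grab_frame("wrist");cv2.imwrite("pics/w7.png",f["pixels"][:,:,::-1]);pickle.dump(f,open("w7.pkl","wb"))
print(proj(f,(.5608,-.2093,.18)),proj(f,(.5608,-.2093,.14)))
E
```

```text
clock: 12.42
tcp_pos: [0.5612, -0.2087, 0.2409]
orientation: [-3.141, 0.079, 0.003]
contact_force: [-1.6, 0.8, 0.2]
grip_width: 0.0602
t 12.425 tcp [ 561.2 -208.7  240.9] F [-1.6  0.8  0.2] w 60.2
yaw -2.87 tilt 0.1
shift [-0.3  0.6 10.9] turn [-0.    0.1   0.03]
[321.92310327 263.27536163] [321.97093606 242.0363357 ]
```

View pics/w7.png

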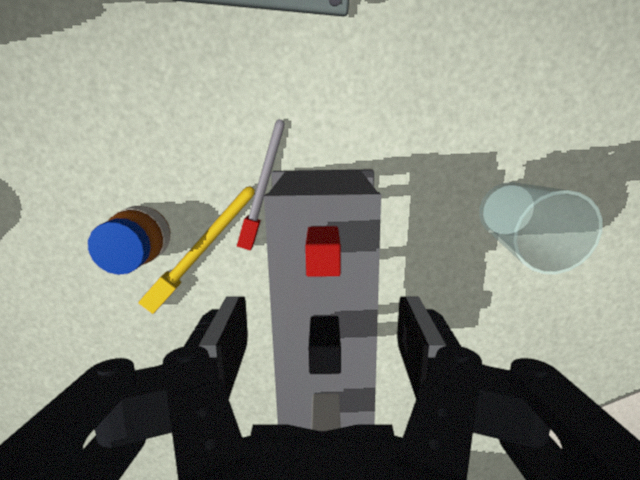

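Wrist view: red head's top centre is at about (323,260), predicted (322,263), and its edges are square to the jaws. Fingers clear everything. Down and grip.

```bash
python3 -m handwheel '0 0 12 0 0 0 60; 0 0 36 0 0 0 60; 0 0 62 0 0 0 60; 0 0 82 0 0 0 60; 0 0 92 0 0 0 60; 0 0 92 0 0 0 60; 0 0 92 0 0 0 35; 0 0 92 0 0 0 10; 0 0 92 0 0 0 10; 0 0 92 0 0 0 10; 0 0 92 0 0 0 10' 60; python3 go.py 560.8 -209.3 230 -2.9;python3 - <<'E'
from h import *
f=grab_frame("wrist");cv2.imwrite("pics/w8.png",f["pixels"][:,:,::-1])
E
```

```text
clock: 13.85
tcp_pos: [0.5621, -0.2092, 0.1507]
orientation: [-3.141, 0.08, -0.002]
contact_force: [-1.5, 0.6, 5.9]
grip_width: 0.019
t 13.85 tcp [ 562.1 -209.2  150.7] F [-1.5  0.6  5.9] w 19.0
yaw -2.93 tilt 0.08
shift [ -1.2   0.2 -79.3] turn [-0.   -0.08 -0.03]
```

View pics/w8.png

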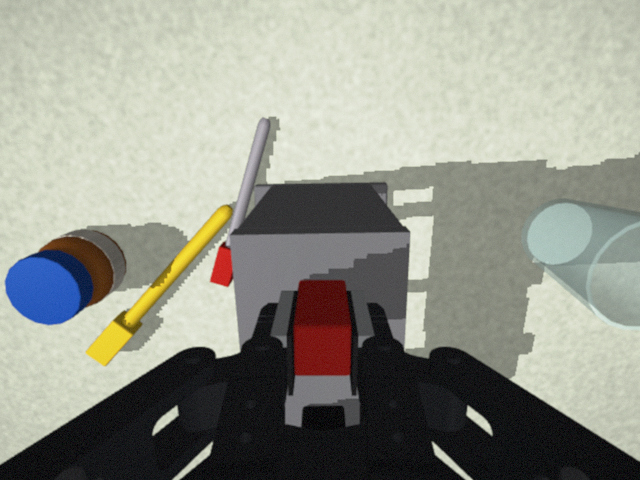

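```bash
python3 -m handwheel '0 0 -6 0 0 0 10; 0 0 -20 0 0 0 10; 0 0 -40 0 0 0 10; 0 0 -62 0 0 0 10; 0 0 -85 0 0 0 10; 0 0 -108 0 0 0 10; 0 0 -130 0 0 0 10; 0 0 -150 0 0 0 10; 0 0 -164 0 0 0 10; 0 0 -170 0 0 0 10; 0 0 -170 0 0 0 10'; python3 - <<'E'
from h import *
f=grab_frame("side");cv2.imwrite("pics/s9.png",f["pixels"][:,:,::-1])
E
python3 go.py 560 1.6 320 -2.9
```

```text
clock: 15.28
tcp_pos: [0.5616, -0.209, 0.3198]
orientation: [-3.14, 0.08, -0.0]
contact_force: [-0.1, -0.0, -2.5]
grip_width: 0.019
t 15.325 tcp [ 561.4 -208.8  319.3] F [-0.5 -0.1 -2.3] w 19.1
yaw -2.93 tilt 0.05
shift [ -12.1 -210.1   -0.7] turn [-0.01  0.05 -0.03]
```

View pics/s9.png

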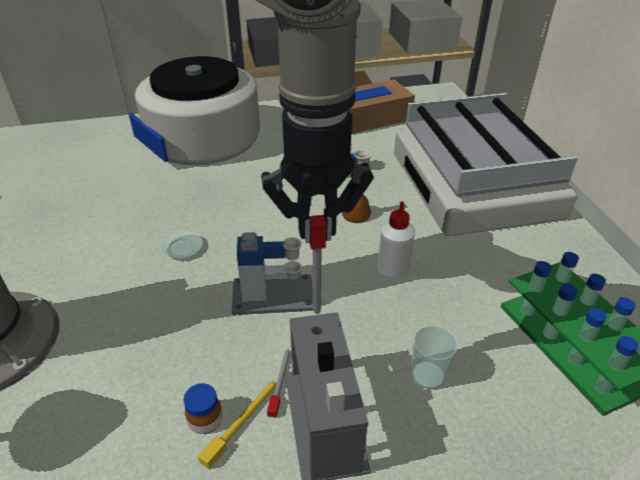

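Yellow and the small red shaft were standing in the first pictures and are now lying on the bench. They were already down at 6.2 s, when the arm hadn't been near them, so they toppled by themselves. The red shaft hangs straight in the grip. Carry it to the bush.

```bash
python3 -m handwheel '0 -8 0 0 0 0 10; -1 -24 0 0 0 0 10; -3 -46 0 0 0 0 10; -4 -70 0 0 0 0 10; -6 -95 0 0 0 0 10; -7 -120 0 0 0 0 10; -9 -145 0 0 0 0 10; -10 -168 0 0 0 0 10; -11 -188 0 0 0 0 10; -12 -202 0 0 0 0 10; -12 -209 0 0 0 0 10; -12 -210 0 0 0 0 10'; python3 -m handwheel '0 0 0 0 0 0 10; 0 0 0 0 0 0 10'; python3 - <<'E'
from h import *
import pickle
F={n:grab_frame(n) for n in("wrist","side","top")};pickle.dump(F,open("f10.pkl","wb"))
crop(F["side"],(285,225),(100,120),6,"s10");cv2.imwrite("pics/w10.png",F["wrist"]["pixels"][:,:,::-1]);cv2.imwrite("pics/t10.png",F["top"]["pixels"][:,:,::-1])
E
python3 go.py 560 1.6 320 -2.9
```

```text
clock: 16.82
tcp_pos: [0.5603, 0.0016, 0.3197]
orientation: [3.14, -0.08, -0.0]
contact_force: [-0.4, 0.1, -1.6]
grip_width: 0.0189
clock: 17.08
tcp_pos: [0.5604, 0.0005, 0.3198]
orientation: [3.14, -0.082, 0.0]
contact_force: [-0.3, -0.3, -1.4]
grip_width: 0.0193
t 17.225 tcp [560.4   0.9 319.8] F [ 1.1  0.7 -3. ] w 19.1
yaw -2.98 tilt 0.01
shift [-0.4 -0.7 -0.2] turn [ 0.01  0.   -0.08]
```

View pics/s10.png

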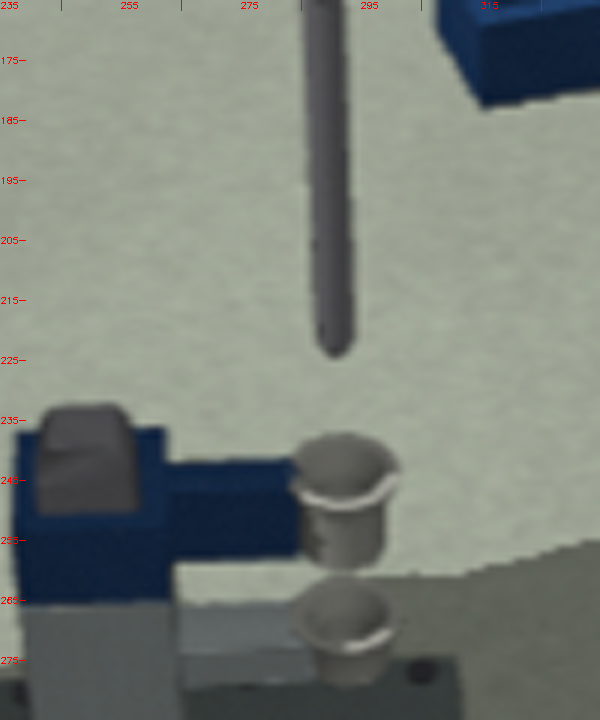

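View pics/w10.png

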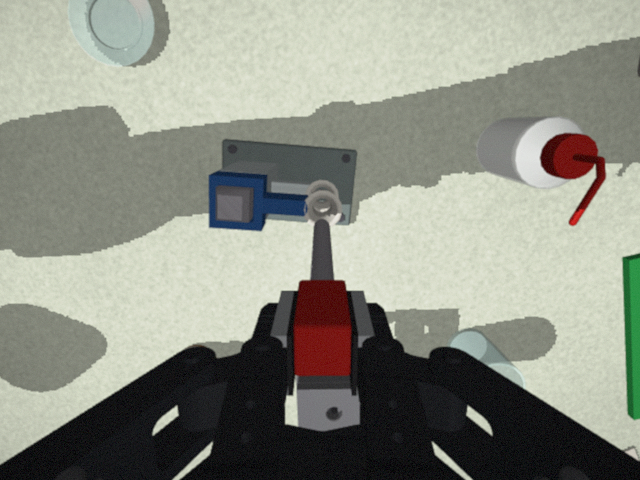

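View pics/t10.png

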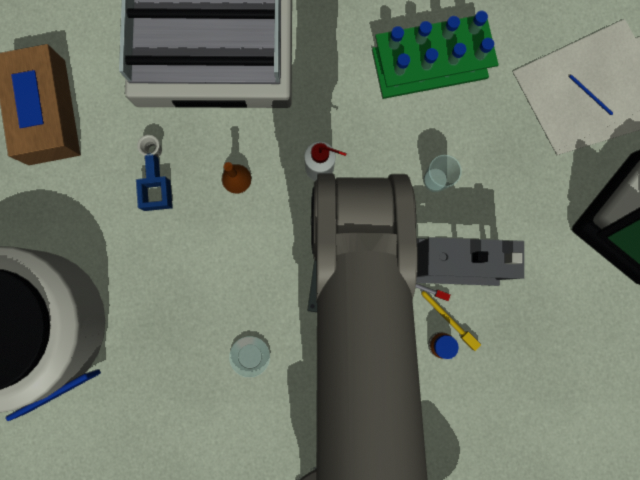

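```bash
python3 - <<'E'
from fit import *
F=pickle.load(open("f10.pkl","rb"));s=F["side"];w=F["wrist"]
crop(w,(321,215),(80,80),8,"w10c")
g=lambda x,y:T(x,y,235,165,6)
for n,u in(("tip",g(335,357)),("rod top",g(324,20)),("upper",g(346,472)),("lower",g(344,617))):
    print(n,least_squares(lambda p:proj(s,(p[0],.0015,p[1]))-u,[.55,.1]).x.round(4))
E
```

```text
tip [0.5593 0.1757]
rod top [0.5601 0.2905]
upper [0.5612 0.1314]
lower [0.5588 0.0726]
```

View pics/w10c.png

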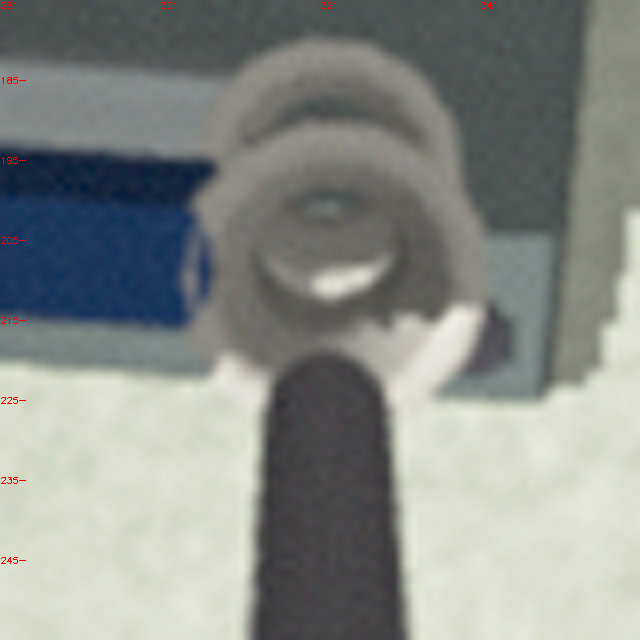

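```bash
python3 - <<'E'
from fit import *
F=pickle.load(open("f10.pkl","rb"));w=F["wrist"]
print(atz(w,(281+340/8,207),.135), atz(w,(321.5,181+44),.183))
for y in(0,.0015,.003): print(y,proj(w,(.560,y,.135)),proj(w,(.560,y,.183)),proj(w,(.56,y,.22)))
# full projected circles
for y in (0,.002,.004):
  P=np.array([proj(w,(.5605+.018*np.cos(a),y+.018*np.sin(a),.135)) for a in np.linspace(0,6.28,60)]);print(y,P.min(0),P.max(0))
  P=np.array([proj(w,(.5603+.006*np.cos(a)*np.cos(b),y+.006*np.sin(a)*np.cos(b),.185+.006*np.sin(b))) for a in np.linspace(0,6.28,60) for b in np.linspace(-1.57,0,20)]);print(" tip",P.min(0))
E
```

```text
[0.56182113 0.00523928 0.135     ] [0.55991612 0.00195307 0.183     ]
0 [321.71852036 213.0075488 ] [321.7490914  227.50702827] [321.78020232 242.26256865]
0.0015 [321.62753562 211.32423095] [321.64369153 225.57806856] [321.66013963 240.08968727]
0.003 [321.53631333 209.63651809] [321.53797267 223.64327079] [321.53966274 237.90930978]
0 [301.59786547 192.46244748] [342.9751961  232.86374121]
 tip [314.10660007 220.13906498]
0.002 [301.44149012 190.14497033] [342.89073558 230.68693247]
 tip [313.94954289 217.53107332]
0.004 [301.28456985 187.8192896 ] [342.80598056 228.5026562 ]
 tip [313.791847   214.91246562]
```

The wrist view puts the bush about 1 mm further in +x and +y than the tip. I'll correct for that and start threading.

```bash
python3 -m handwheel '0.8 -1 5 0 0 0 10; 0.8 -1 15 0 0 0 10; 0.8 -1 27 0 0 0 10; 0.8 -1 38 0 0 0 10; 0.8 -1 47 0 0 0 10; 0.8 -1 55 0 0 0 10; 0.8 -1 62 0 0 0 10; 0.8 -1 66 0 0 0 10; 0.8 -1 66 0 0 0 10; 0.8 -1 66 0 0 0 10'; python3 - <<'E'
from h import *
import pickle
F={n:grab_frame(n) for n in("wrist","side")};pickle.dump(F,open("f11.pkl","wb"))
crop(F["side"],(285,240),(100,100),7,"s11");crop(F["wrist"],(321,215),(90,90),7,"w11c")
E
python3 go.py 560 1.6 174 -2.9
```

```text
clock: 18.48
tcp_pos: [0.5614, 0.0023, 0.2541]
orientation: [-3.14, 0.08, -0.001]
contact_force: [-1.1, -0.2, -2.3]
grip_width: 0.0193
t 18.575 tcp [561.4   2.3 254.1] F [ 0.2  0.9 -2. ] w 19.3
yaw -2.93 tilt 0.04
shift [-1.5  0.8 80.1] turn [-0.01 -0.04 -0.03]
```

View pics/s11.png

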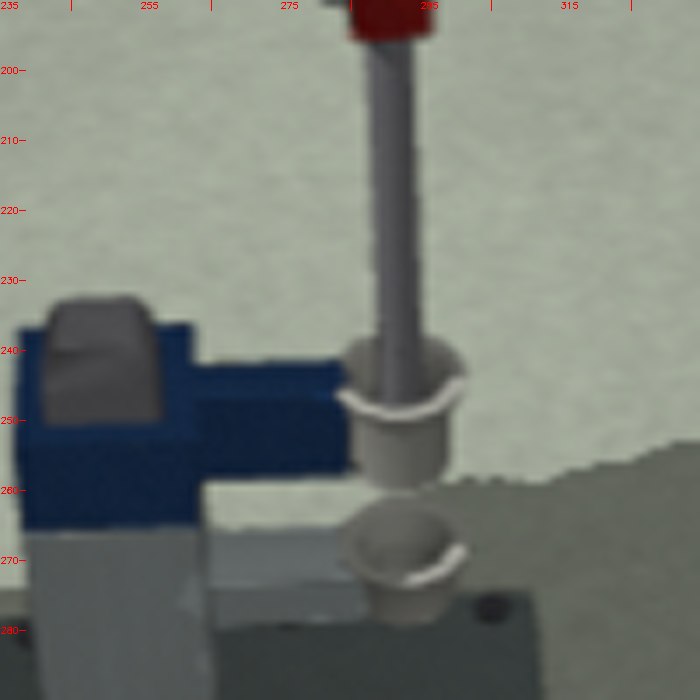

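View pics/w11c.png

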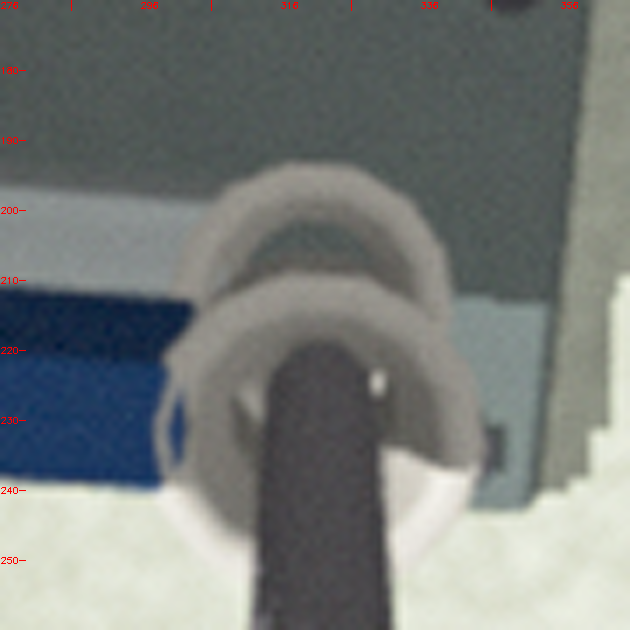

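The tip is inside the upper bush, centred and with no side force. I'll carry on into the lower one.

```bash
python3 -m handwheel '0 0 4 0 0 0 10; 0 0 12 0 0 0 10; 0 0 22 0 0 0 10; 0 0 32 0 0 0 10; 0 0 38 0 0 0 10; 0 0 44 0 0 0 10; 0 0 48 0 0 0 10; 0 0 48 0 0 0 10'; python3 go.py 560 1.6 174 -2.9; python3 - <<'E'
from h import *
f=grab_frame("side");crop(f,(285,240),(100,100),7,"s12")
E
```

```text
clock: 19.58
tcp_pos: [0.5611, 0.0023, 0.2056]
orientation: [3.141, -0.08, -0.001]
contact_force: [0.6, 0.3, -1.4]
grip_width: 0.0192
t 19.575 tcp [561.1   2.3 205.6] F [ 0.6  0.3 -1.4] w 19.2
yaw -2.93 tilt 0.02
shift [-1.1  0.8 31.6] turn [ 0.    0.02 -0.03]
```

View pics/s12.png

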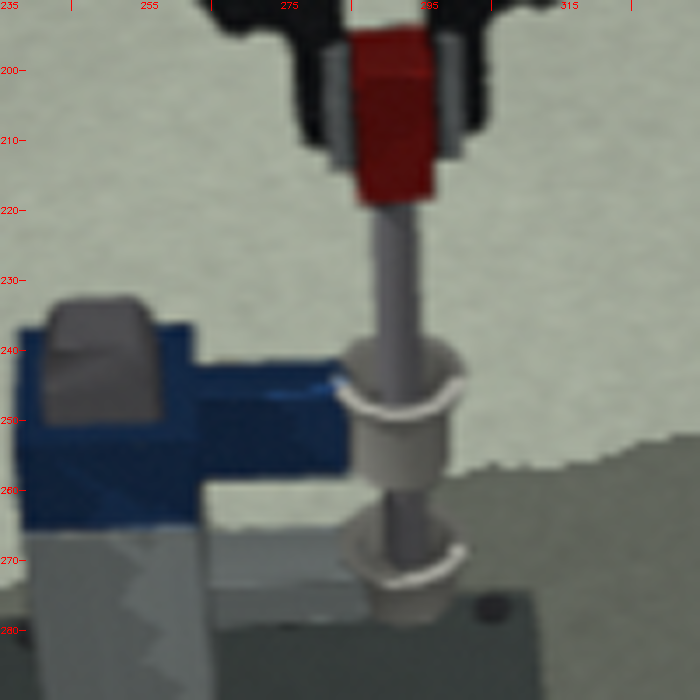

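The rod runs through the upper bush and into the lower mouth, central in the side view and still free of force. Last 31 mm.

```bash
python3 -m handwheel '0 0 3 0 0 0 10; 0 0 9 0 0 0 10; 0 0 16 0 0 0 10; 0 0 22 0 0 0 10; 0 0 27 0 0 0 10; 0 0 30 0 0 0 10; 0 0 31 0 0 0 10; 0 0 31 0 0 0 10;0 0 31 0 0 0 10;0 0 31 0 0 0 10'; python3 go.py 560 1.6 174 -2.9; python3 - <<'E'
from h import *
F={n:grab_frame(n) for n in("wrist","side")}
crop(F["side"],(285,250),(100,100),7,"s13");cv2.imwrite("pics/w13.png",F["wrist"]["pixels"][:,:,::-1])
crop(F["wrist"],(321,260),(120,110),6,"w13c")
E
```

```text
clock: 20.88
tcp_pos: [0.5613, 0.0023, 0.1749]
orientation: [-3.14, 0.08, -0.0]
contact_force: [0.1, 0.6, -2.5]
grip_width: 0.0188
t 20.875 tcp [561.3   2.3 174.9] F [ 0.1  0.6 -2.5] w 18.8
yaw -2.93 tilt 0.02
shift [-1.3  0.8  0.9] turn [-0.01 -0.02 -0.03]
```

View pics/s13.png

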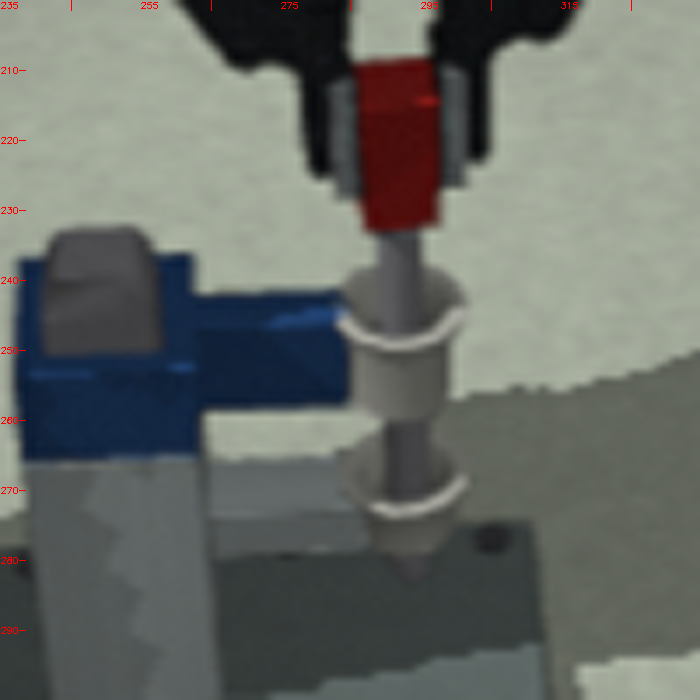

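View pics/w13.png

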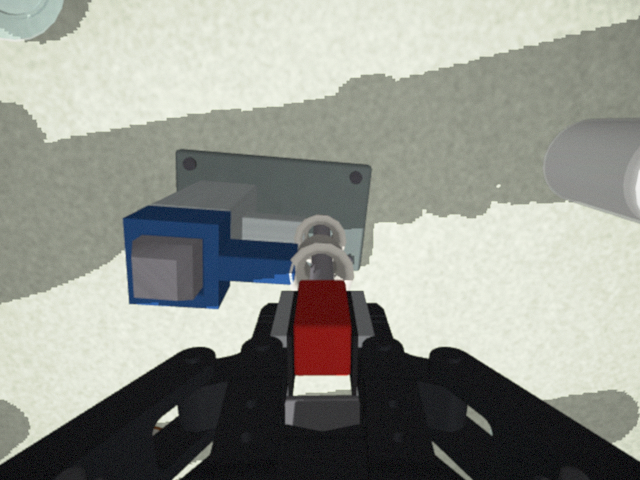

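View pics/w13c.png

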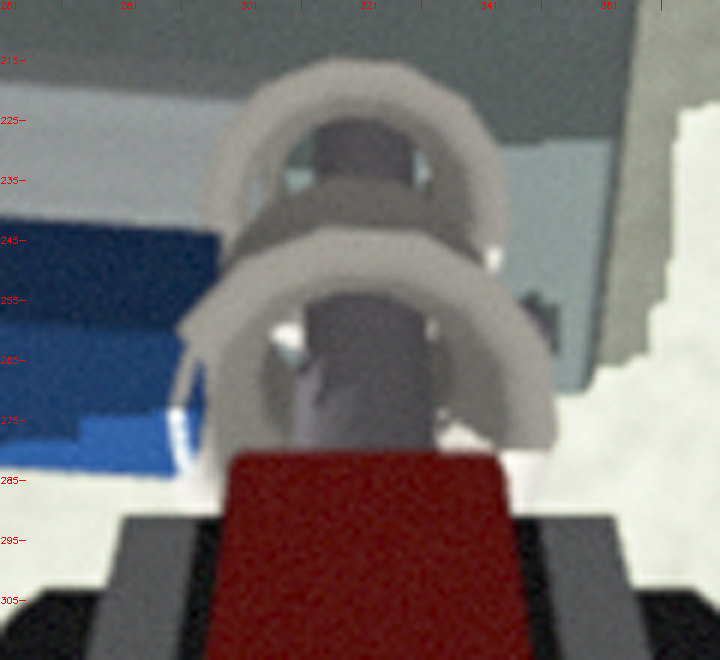

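```bash
python3 - <<'E'
from h import *
f=grab_frame("side")
for z in(.02,.034,.05): print(z,proj(f,(.5605,.002,z)))
import time
o=readout.get_obs();print(o["clock"],o["tcp_pos"],o["contact_force"],abs(o["qvel"]).max())
print(workorder.hand_in())
E
```

```text
0.02 [293.58428784 287.05383325]
0.034 [293.37510946 281.87272162]
0.05 [293.13149299 275.83861746]
21.025 [0.56125411 0.00234764 0.17487683] [ 0.47945359 -0.31079019 -1.73491598] 0.002260276852527433
the job is handed in; nothing more can be done
None
```

The job is done and handed in at 21 s. No verdict was reported, so what follows is my own checking.

**What I did:** I fitted the smaller blue guide arm onto the post and let it go. The other blue guide arm measured about 62 mm across its collar, so it was the oversized look-alike. I then took the red-headed shaft out of the rack, threaded it through both bushes, and left it held by its head.

**Last checks:**
- **Guide arm:** it bottomed on the shoulder with 8 N of upward force. The bushes were in line to about 1.5 mm in the side view after release; after threading, the arm still looked fully down on the shoulder.
- **Shaft position:** the tip shows below the lower bush at about 34 mm, from both the side picture and the arm's height. The rod sits about 1 mm off the lower bush's axis in the wrist view.
- **Shaft hold:** it is gripped at about 19 mm opening, with tool tilt under 0.1°. The arm is at rest, and the only force is roughly the shaft's weight.

**What disagreed:**
- The wrist camera put things up to 4 mm further toward +y than the fixed cameras. I took a value between the two, and centring the bar in the jaws and feeling the contact force on the post settled the rest.
- The loose yellow and small red look-alike shafts stood at the start but were lying on the bench by 6.2 s. The arm had not been near them, so they appear to have toppled on their own.

I saw no change in the other two shafts or the listed glassware, bottle, dish and jar, but I did not measure them again at the end.

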